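Tip the drained bento tiers onto their bottoms

ROBOT

A 6-joint arm with a two-finger parallel gripper is mounted at the origin on the work surface. World frame = base frame: x ahead of the robot, y to its left, z up, the work surface at z = 0. Lengths are in m, angles in rad, forces in N, time in s.
With the tool pointing down it reaches from about 0.4 to 0.825 m from the base axis. Payload 7 kg.
Tool frame: the origin (TCP) lies on the mounting face of the last link; the fingertips stand 178 mm ahead of it and the grasp point (between the pads) lies arm.grip_depth ahead of it (arm.grip_depth is the distance from the TCP to the grasp point, in m); z points along the fingers, y is the direction in which the jaws open and shut (so a half turn about z gives the same grasp; the last joint's range is limited). The gripper opens to 88 mm and grips with 3 to 60 N. Pads are 19 mm wide; open, the fingers measure 130 mm over their backs; the gripper's body (78 mm by 193 mm) begins 47 mm behind the grasp point.
Start: joints at [-0.852, 0.359, 0.012, 0, -1.224, -0.288], TCP at [0.282, -0.613, 0.405] pointing down, gripper open.
Joint ranges: [-3.07, 3.07], [-1.43, 2.12], [-1.02, 1.25], [-3.03, 1.67], [-3.05, -0], [-3.03, 3.03]. Speed limits (rad/s): [2.39, 2.39, 3.01, 3.14, 3.14, 3.14].

INTERFACE

Orientations are given as [roll, pitch, yaw] about the fixed x, y, z axes, in that order (R = Rz(yaw) Ry(pitch) Rx(roll)).
In Python, from station import arm gives the robot as it stands.
- The arm moves only by the tool carry_out, never from a script. Its argument "targets" is a list that holds one entry, the list of rows, each a list of 7 numbers: the turn, a rotation vector about the tool's x, y, z in units of 8 degrees (1.0 is 8 degrees), then the shift along the tool's x, y, z in units of 2.5 cm (1.0 is 2.5 cm), then the opening, from -1 (shut) to 1 (fully open). A call has 1 to 20 rows; each row shifts and turns the commanded pose from where the row before left it, along the tool's axes as they then stand; what a row does not reach is not made up. A row lasts 1/8 s, in which the tool goes at most 62.5 mm and 10.7 degrees, less where a joint would pass 70% of its speed; a pose out of reach is approached as far as the arm can. A call with a number of a shift or a turn outside -1 to 1 is refused whole. A call with a gripper value outside its range is refused whole. The fingers move at their own pace and stop on an object; "squeeze" is the grip in N (left out, the last holds). Time passes only in rows, so rows that do not move let the fingers close. It gives the time, the measured TCP pose, the force and the opening at its end, in the units of the state.
- arm.get_state(): the state, without advancing time (a new reading comes with each control period).
- arm.grab_frame(name): name is "scene" or "top"; returns (picture, depth): 384x512x3 uint8, red, green, blue; 384x512 float32, m along the optical axis (not along the pixel's ray), 0 where there is no reading.
- arm.camera_model(name): a dict with "camera_matrix" (3x3 intrinsics, pixels), "world_from_camera" (4x4, takes a point from camera to world coordinates). Camera axes: x right, y down, z forward; pixel columns grow to the right and rows downward; lengths in m; the calibration is good to about 2 mm. A picture is of the moment at which its call begins. camera_model takes no time and is no camera call.
- arm.job_done(): hands the job in, once; it reports no verdict.
Trained networks look in the newest picture that a camera, given by its name, has taken for a name from the list of things; names that differ only in an ending like _2 or _b are one class to them, and where a whole thing is asked for, a point or a joint stands for the part that bears it (a point fixed in the world has none). Each returns a list of dicts, best first, with "conf" (0 to 1); they miss things now and then, are a little off and sometimes report something else, mostly with a low value. They report only what shows in the picture. A call takes as long as a camera call. They do not tell look-alikes from the thing itself.
- arm.spot_in(camera, query): "point" ([row, column] in pixels, amid what is visible of it).
- arm.landmark_of(camera, query): "point" ([row, column] in pixels: a listed point, or the origin of a listed thing).
The state is a dict: "t": time; "q": joint angles; "qd": joint speeds; "joint_efforts": joint torques, N m; "eef_pos": TCP position; "ee_rot": TCP orientation; "force": force on the tool from outside, world axes, zero at the start; "moment": the same for the moment, N m; "width": finger opening in m.
Only numpy, scipy, OpenCV 4.12 (cv2) and the standard library are available. Lean on these libraries where they do the work, as an engineer would, in place of code of your own. Each camera call takes 0.05 s, during which the arm holds its last target.

TASK

The two black bento tiers have been left standing on their long sides to drain. With the fingertips, gently push each one over, right where it stands, so that it ends lying flat on its bottom with the open mouth up. Do not grip, lift or shove the tiers away, and leave the lid, the sauce cruet, the onigiri mold and the chopsticks where they are.

Things in the scene. Friction and masses are not known exactly. Their poses are not given: they have to be found in the camera images.
- deep_tier: the deeper bento tier: open black plastic tray, 150 x 85 mm, 50 mm deep, walls and bottom 3 mm, about 0.1 kg. Starts standing free on a long side, 85 mm high, mouth facing sideways in any direction. Origin: middle of its 50 x 150 x 85 mm outline; x points straight out of the mouth, y along the 150 mm length, z up at the start. Pushed from the mouth side at its top edge (under 2 N) it falls by itself after at most 50 mm
- deep_tier_mouth (a point): middle of the deeper tier's mouth in the rim plane, 25 mm along x from the tier's origin, same axes; 50 mm above the worktop when the tier lies right. Clip lugs 10 mm proud (12 mm along x, 36 mm along z) on the two short ends, flush with the rim, show from above which side the mouth is on
- shallow_tier: the shallower bento tier: open black plastic tray, 150 x 85 mm, 40 mm deep, walls and bottom 3 mm, about 0.1 kg. Starts standing free on a long side, 85 mm high, mouth facing sideways in any direction. Origin: middle of its 40 x 150 x 85 mm outline; x points straight out of the mouth, y along the 150 mm length, z up at the start. Pushed from the mouth side at its top edge (under 2 N) it falls by itself after at most 40 mm
- shallow_tier_mouth (a point): middle of the shallower tier's mouth in the rim plane, 20 mm along x from the tier's origin, same axes; 40 mm above the worktop when the tier lies right. Clip lugs 10 mm proud (12 mm along x, 36 mm along z) on the two short ends, flush with the rim, show from above which side the mouth is on
- cruet: bystander between the tiers: glass sauce cruet with a hinged stainless cap, upright, 56 mm across, 112 mm tall; origin at the centre of its underside, z up
- mold: bystander on the far side: green silicone onigiri mold, triangular, about 81 x 75 mm, 37 mm high; origin at its underside, z up
- bento_lid: bystander on the far side: the bento's black clip-on lid lying flat, 90 x 175 mm over the clips (y the long way), 11 mm high; origin at the centre of its underside
- chopsticks: bystander between the tiers: joined pair of bamboo chopsticks lying flat, 16 mm wide, 210 mm long (along its y, lying roughly in line with the cruet and the robot), 7 mm high; origin at the centre of the underside
Mind the look-alikes: they are no part of the job. What is shaped like the deep_tier but pink is not meant. What is shaped like the shallow_tier but green is not meant.

How it is judged:
At the end, for the whole second after the job is handed in: Both tiers lie at rest on their bottoms on the worktop, mouth up (within 0.08 rad of level, rim at 50 mm and 40 mm height, within 5 mm), and the cruet, mold, lid and chopsticks are within 15 mm of where they were (angle between each of deep_tier, shallow_tier's own x axis and vertical below 0.08 rad and height (world z) of deep_tier_mouth between 0.044 and 0.055 m and linear speed of each of deep_tier, shallow_tier below 0.02 m/s and angular speed of each of deep_tier, shallow_tier below 0.1 rad/s and height (world z) of shallow_tier_mouth between 0.034 and 0.045 m and distance of each of cruet, mold, bento_lid, chopsticks from where it was at the start of the episode below 0.015 m); the robot touches nothing.
It fails at once if a tier is lifted (its centre rises above 65 mm; tipping alone takes it to 50 mm) (height (world z) of any of deep_tier, shallow_tier above 0.065 m).
It fails at once if a tier is carried or shoved away (its centre gets more than 150 mm from where it started; tipping alone shifts it about 70 mm) (distance of any of deep_tier, shallow_tier from where it was at the start of the episode above 0.15 m).
It fails at once if a tier is pinched or pressed hard by the fingers (over 15 N) (contact force between the fingers and deep_tier above 15 N or contact force between the fingers and shallow_tier above 15 N).
It fails at once if the cruet, mold, lid or chopsticks are moved by more than 15 mm (distance of any of cruet, mold, bento_lid, chopsticks from where it was at the start of the episode above 0.015 m).
It fails at once if the cruet is tipped (over 0.2 rad) (angle between cruet's own z axis and vertical above 0.2 rad).
It also fails if it takes over 40 s, if anything falls off the work surface, if the arm or the gripper's body presses on something with over 40 N, if the wrist force passes 120 N, or if a joint passes its speed limit or range.

## Working session

There is one attempt and no reset: what is moved stays moved. The work goes in short steps, Python scripts to look and compute and a tool call to move; the robot and the scene stay as the last step left them, time stands still between calls to the robot, and variables do not carry over. Pictures are saved under pics/ and viewed, and the job is handed in when it is done.

Besides the shell and the picture viewer there is one more tool, called after "Request:" as name(argument=value, ...), one argument or row to a line, values as JSON. carry_out: Moves the arm, as the interface text tells. Its arguments: {"type":"object","properties":{"targets":{"type":"array"},"squeeze":{"type":"number"}},"required":["targets"]}

```bash
mkdir -p pics; ls
python3 - <<'E'
from station import arm
import cv2,numpy as np
s=arm.get_state();print({k:np.round(v,3) for k,v in s.items()},arm.grip_depth)
for n in("scene","top"):
    p,d=arm.grab_frame(n);cv2.imwrite(f"pics/{n}0.png",cv2.resize(p[:,:,::-1],(800,600)));np.savez(f"{n}0.npz",p=p,d=d)
    m=arm.camera_model(n);print(n,np.round(m["camera_matrix"],1),np.round(m["world_from_camera"],3))
for q in("deep_tier","shallow_tier","deep_tier_mouth","shallow_tier_mouth","cruet","mold","bento_lid","chopsticks"):
    print(q,[(np.round(r["point"]),round(r["conf"],2)) for r in arm.landmark_of("top",q)])
E
```

```text
pics
{'t': np.float64(0.0), 'q': array([-0.852,  0.359,  0.011, -0.   , -1.224, -0.288]), 'qd': array([-0.001,  0.   , -0.   , -0.001,  0.003,  0.   ]), 'joint_efforts': array([ 2.0000e-03, -5.8271e+01,  2.9305e+01,  6.9970e+00,  7.0000e-03,
       -0.0000e+00]), 'eef_pos': array([ 0.282, -0.613,  0.404]), 'ee_rot': array([ 3.14 , -0.   , -2.711]), 'force': array([0.257, 0.416, 1.024]), 'moment': array([-0.039, -0.02 ,  0.041]), 'width': np.float64(0.088)} 0.1593
scene [[431.5   0.  252.6]
 [  0.  431.5 195.8]
 [  0.    0.    1. ]] [[ 0.344  0.794 -0.502  1.168]
 [ 0.939 -0.283  0.196 -0.35 ]
 [ 0.013 -0.538 -0.843  1.175]
 [ 0.     0.     0.     1.   ]]
top [[434.    0.  256.1]
 [  0.  434.  187.5]
 [  0.    0.    1. ]] [[ 0.013 -0.995  0.099  0.368]
 [-1.    -0.012  0.007 -0.082]
 [-0.006 -0.099 -0.995  1.465]
 [ 0.     0.     0.     1.   ]]
deep_tier [(array([198., 316.]), 0.78), (array([264., 323.]), 0.76), (array([195., 387.]), 0.66), (array([212., 232.]), 0.53)]
shallow_tier [(array([231., 133.]), 0.89), (array([184., 161.]), 0.66)]
deep_tier_mouth [(array([266., 329.]), 0.75), (array([198., 310.]), 0.65), (array([187., 379.]), 0.59)]
shallow_tier_mouth [(array([228., 132.]), 0.97), (array([192., 168.]), 0.91)]
cruet [(array([161., 236.]), 0.59)]
mold [(array([111., 201.]), 0.8)]
bento_lid [(array([113., 253.]), 0.64)]
chopsticks [(array([210., 230.]), 0.5)]
```

View pics/top0.png

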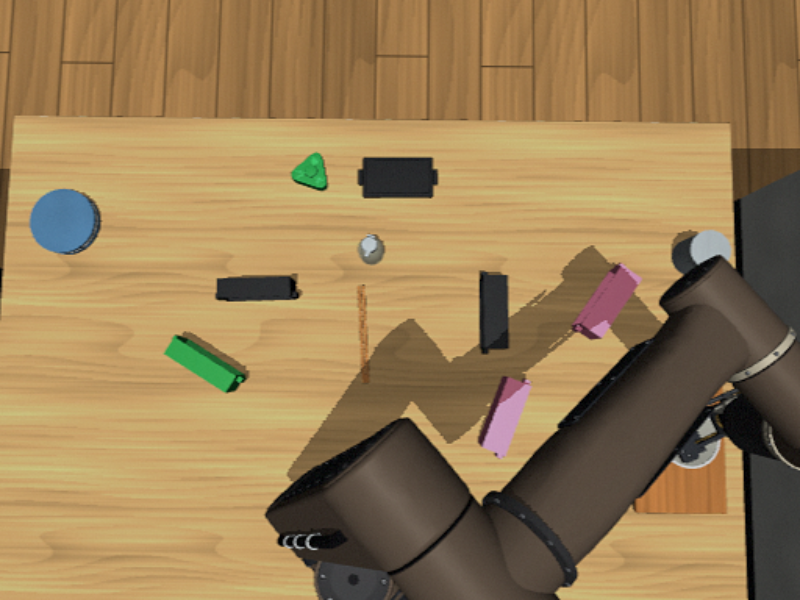

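View pics/scene0.png

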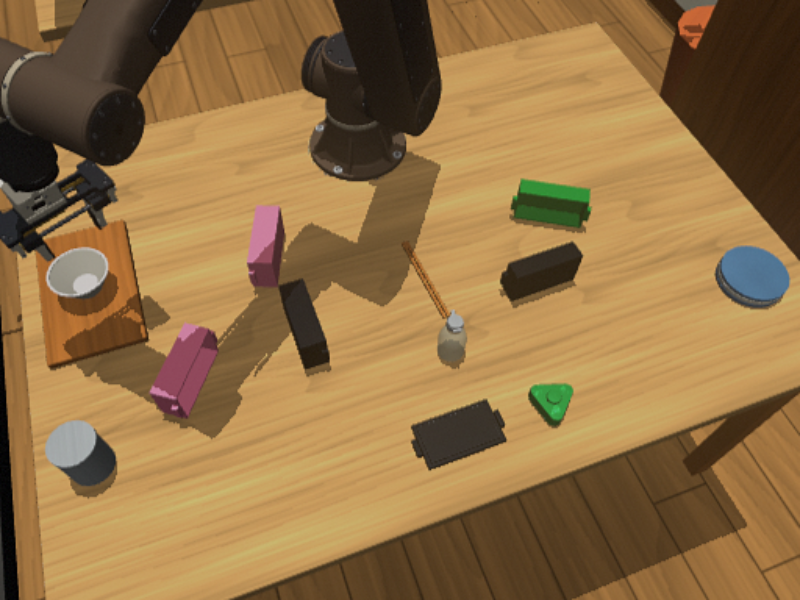

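The black tiers show at top-view (257,287) and (494,311). The look-alikes are pink at (607,300) and (505,415), and green at (205,363). The cruet is at (371,248), the chopsticks at (363,335), the lid at (398,178) and the mold at (311,171). Next I'll enlarge the black ones to find their lugs.

```bash
cat > h.py <<'E'
from station import arm
import cv2,numpy as np
def cloud(n,d):
    m=arm.camera_model(n);K=m["camera_matrix"];T=m["world_from_camera"]
    v,u=np.mgrid[:384,:512]
    c=np.stack([(u-K[0][2])/K[0][0]*d,(v-K[1][2])/K[1][1]*d,d],-1)
    return c@np.array(T)[:3,:3].T+np.array(T)[:3,3]
E
python3 - <<'E'
from h import *
z=np.load("top0.npz");s=np.load("scene0.npz")
def crop(p,r,c,h=36,w=48): 
    x=p[r-h:r+h,c-w:c+w,::-1].astype(float);x=np.clip(x*2.5,0,255).astype(np.uint8)
    return cv2.resize(x,(400,300),interpolation=cv2.INTER_CUBIC)
T=np.hstack([crop(z['p'],184,164),crop(z['p'],198,316)])
S=np.hstack([crop(s['p'],173,347),crop(s['p'],207,195)])
cv2.imwrite("pics/crop0.png",np.vstack([T,S]))
for n,f in(("top",z),("scene",s)):
    P=cloud(n,f['d']);dark=(f['p'].max(-1)<60)&(f['d']>0)
    for nm,(x0,x1,y0,y1) in {"L":(.35,.55,.02,.3),"R":(.25,.55,-.32,-.12)}.items():
        m=dark&(P[...,0]>x0)&(P[...,0]<x1)&(P[...,1]>y0)&(P[...,1]<y1)&(P[...,2]>.072)&(P[...,2]<.095)
        q=P[m];print(n,nm,len(q),np.round(q.min(0),3),np.round(q.max(0),3),np.median(q[:,2]).round(4))
        r=cv2.minAreaRect((q[:,:2]*1000).astype(np.float32));print(np.round(r[0],1),np.round(r[1],1),round(r[2],1))
        np.save(f"{n}{nm}.npy",q)
E
```

```text
top L 568 [0.493 0.153 0.073] [0.537 0.3   0.093] 0.0856
[515.3 227. ] [ 40.4 147.1] 2.2
top R 690 [ 0.398 -0.289  0.073] [ 0.546 -0.242  0.094] 0.0856
[ 472.2 -266.2] [148.4  46.7] 0.6
scene L 529 [0.495 0.151 0.072] [0.538 0.299 0.093] 0.0846
[516.6 224.8] [ 39.9 148.5] 1.5
scene R 732 [ 0.395 -0.295  0.072] [ 0.547 -0.245  0.092] 0.0851
[ 471.3 -270.2] [151.7  49.5] 0.6
```

View pics/crop0.png

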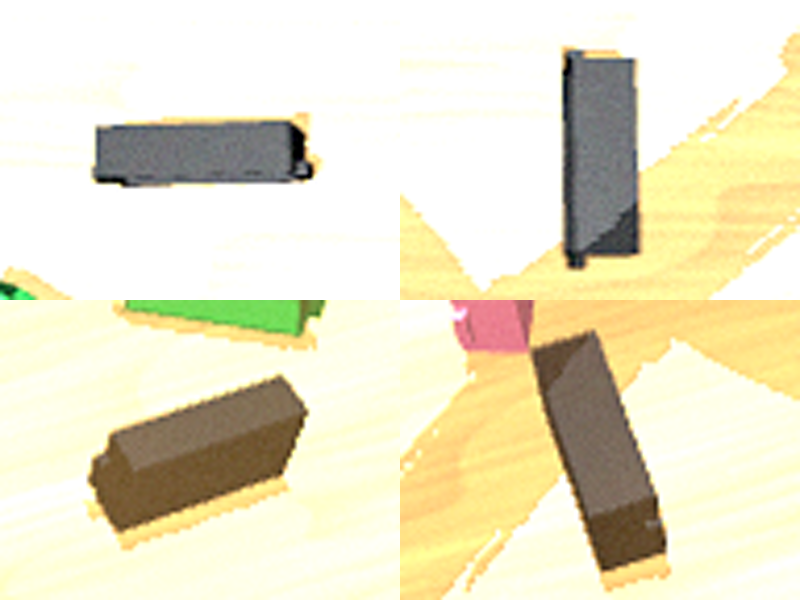

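The left black tier (shallow, outline 40×148 mm) is centred near (0.516, 0.226). Its lugs are on the near side, so its mouth faces −x and I'll push +x. The right black tier (deep, 48×150 mm) is centred near (0.472, −0.268). Its lugs are on the left side, so its mouth faces +y and I'll push −y. First I'll shut the fingers and turn to yaw −π/2.

Request:
carry_out(
  targets=[
    [[0, 0, -0.82, 0, 0, 0, -1], [0, 0, -0.82, 0, 0, 0, -1], [0, 0, -0.82, 0, 0, 0, -1], [0, 0, -0.82, 0, 0, 0, -1], [0, 0, -0.82, 0, 0, 0, -1], [0, 0, -0.82, 0, 0, 0, -1], [0, 0, -0.82, 0, 0, 0, -1], [0, 0, -0.82, 0, 0, 0, -1], [0, 0, -0.82, 0, 0, 0, -1], [0, 0, -0.82, 0, 0, 0, -1], [0, 0, 0, 0, 0, 0, -1]],
  ],
  squeeze=5,
)

```text
t: 1.88
eef_pos: [0.2818, -0.6133, 0.4046]
ee_rot: [-3.142, 0.0, -1.567]
force: [0.8, -0.7, -0.4]
width: 0.0005
```

Request:
carry_out(
  targets=[
    [[0, 0, 0, -0.96, -0.45, 0, -1], [0, 0, 0, -0.96, -0.45, 0, -1], [0, 0, 0, -0.96, -0.45, 0, -1], [0, 0, 0, -0.96, -0.45, 0, -1], [0, 0, 0, -0.96, -0.45, 0, -1], [0, 0, 0, -0.96, -0.45, 0, -1], [0, 0, 0, -0.96, -0.45, 0, -1], [0, 0, 0, -0.96, -0.45, 0, -1], [0, 0, 0, -0.96, -0.45, 0, -1], [0, 0, 0, -0.96, -0.45, 0, -1], [0, 0, 0, -0.96, -0.45, 0, -1], [0, 0, 0, -0.96, -0.45, 0, -1], [0, 0, 0, -0.96, -0.45, 0, -1], [0, 0, 0, -0.96, -0.45, 0, -1], [0, 0, 0, -0.96, -0.45, 0, -1], [0, 0, 0, -0.96, -0.45, 0, -1], [0, 0, 0, -0.96, -0.45, 0, -1], [0, 0, 0, 0, 0, 0, -1]],
  ],
)

```text
t: 4.12
eef_pos: [0.4716, -0.2033, 0.4049]
ee_rot: [-3.141, 0.0, -1.567]
force: [0.4, 0.1, 0.2]
width: 0.0003
```

Request:
carry_out(
  targets=[
    [[0, 0, 0, 0, 0, 0.9, -1], [0, 0, 0, 0, 0, 0.9, -1], [0, 0, 0, 0, 0, 0.9, -1], [0, 0, 0, 0, 0, 0.9, -1], [0, 0, 0, 0, 0, 0.9, -1], [0, 0, 0, 0, 0, 0.9, -1], [0, 0, 0, 0, 0, 0.8, -1], [0, 0, 0, 0, 0, 0, -1]],
  ],
)

```text
t: 5.12
eef_pos: [0.4703, -0.2048, 0.2485]
ee_rot: [3.139, 0.0, -1.568]
force: [-0.3, 0.0, 0.2]
width: 0.0007
```

Run:
```python
from h import *
p,d=arm.grab_frame("scene");cv2.imwrite("pics/scene1.png",cv2.resize(p[60:300,60:380,::-1],(800,600)))
print(arm.get_state()["eef_pos"])
```

```text
[ 0.47088612 -0.2048018   0.24953951]
```

View pics/scene1.png

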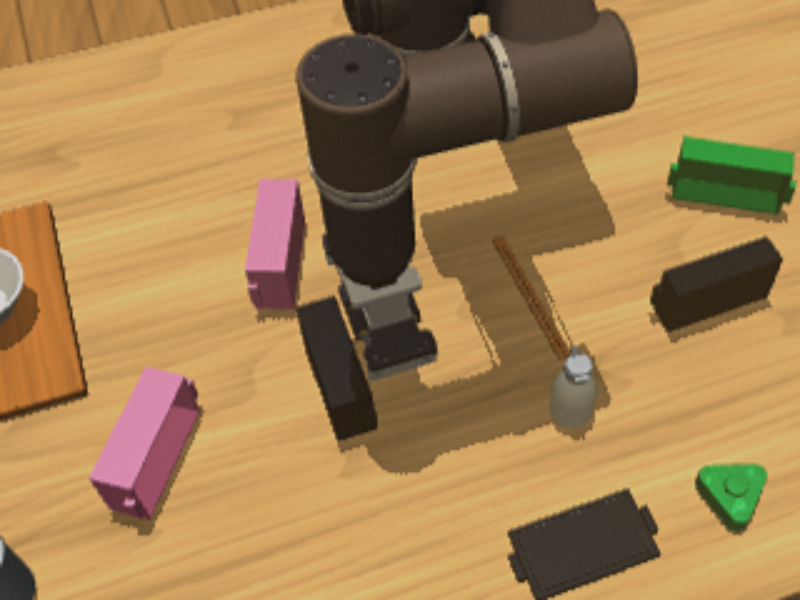

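The shut fingers at (400,345) are clear of the deep tier's mouth side at (340,370), so I'll start a slow push toward −y.

Request:
carry_out(
  targets=[
    [[0, 0, 0, 0.3, 0, 0, -1], [0, 0, 0, 0.3, 0, 0, -1], [0, 0, 0, 0.3, 0, 0, -1], [0, 0, 0, 0.25, 0, 0, -1], [0, 0, 0, 0.25, 0, 0, -1], [0, 0, 0, 0.25, 0, 0, -1], [0, 0, 0, 0.25, 0, 0, -1], [0, 0, 0, 0.25, 0, 0, -1], [0, 0, 0, 0.25, 0, 0, -1], [0, 0, 0, 0.25, 0, 0, -1]],
  ],
)

```text
t: 6.42
eef_pos: [0.4714, -0.271, 0.2496]
ee_rot: [3.142, -0.0, -1.566]
force: [-0.3, 0.4, -0.2]
width: 0.0005
```

Run:
```python
from h import *
p,d=arm.grab_frame("scene");cv2.imwrite("pics/scene2.png",cv2.resize(p[60:300,60:380,::-1],(800,600)))
s=arm.get_state();print(s["eef_pos"],s["force"])
```

```text
[ 0.47146615 -0.27148433  0.2496209 ] [ 0.69593051 -1.04353582 -0.02495685]
```

View pics/scene2.png

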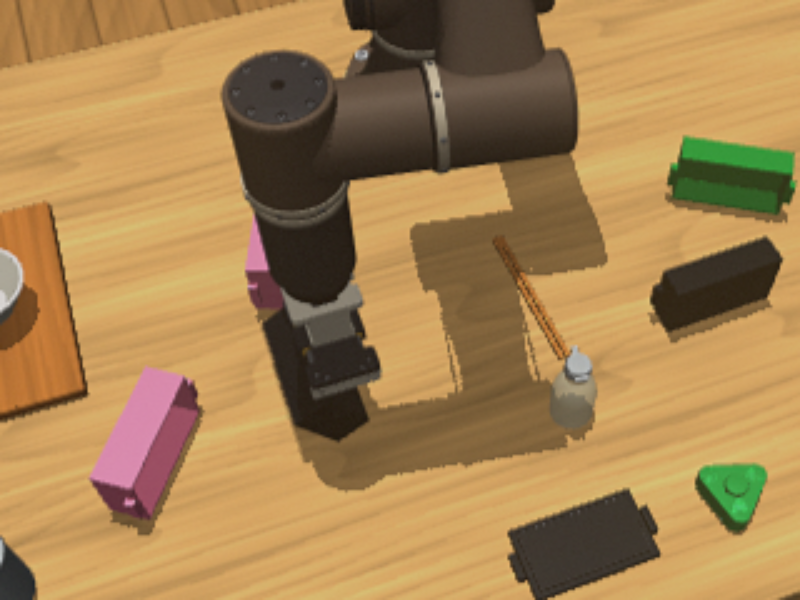

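The deep tier at (320,390) is tilting over in place, so I'll keep pushing.

Request:
carry_out(
  targets=[
    [[0, 0, 0, 0.25, 0, 0, -1], [0, 0, 0, 0.25, 0, 0, -1], [0, 0, 0, 0.25, 0, 0, -1], [0, 0, 0, 0, 0, 0, -1], [0, 0, 0, 0, 0, 0, -1]],
  ],
)

```text
t: 7.1
eef_pos: [0.4714, -0.2894, 0.2496]
ee_rot: [3.142, 0.0, -1.566]
force: [-0.0, 0.3, 0.3]
width: 0.0005
```

Run:
```python
from h import *
p,d=arm.grab_frame("scene");cv2.imwrite("pics/scene3.png",cv2.resize(p[60:300,60:380,::-1],(800,600)))
s=arm.get_state();print(s["eef_pos"],s["force"])
```

```text
[ 0.4714408  -0.28930175  0.24963545] [-0.34649178 -0.07611478 -0.1351158 ]
```

View pics/scene3.png

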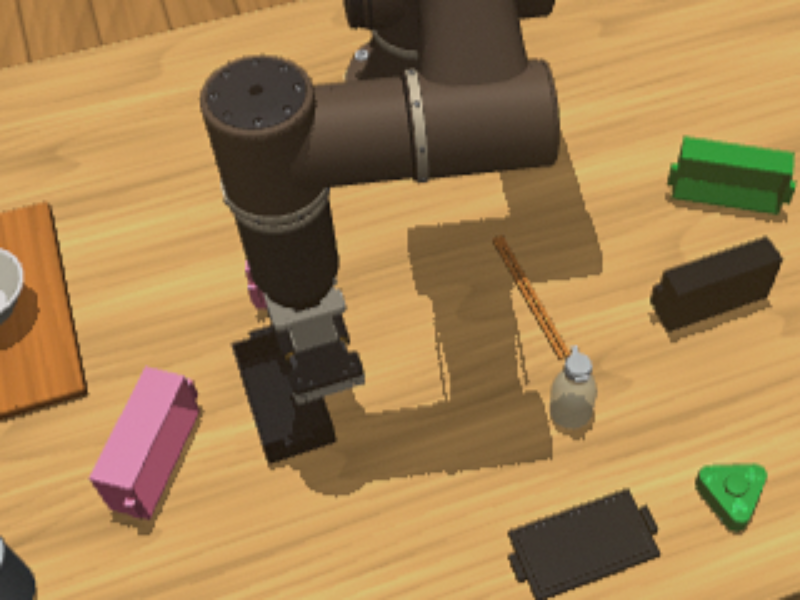

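The deep tier at (285,400) is flat with its mouth up. I'll rise, turn to yaw 0 and move across high.

Request:
carry_out(
  targets=[
    [[0, 0, 0, 0, 0, -1, -1], [0, 0, 0, 0, 0, -1, -1], [0, 0, 0, 0, 0, -1, -1], [0, 0, 0, 0, 0, -1, -1], [0, 0, 0, 0, 0, -1, -1], [0, 0, -0.95, 0, 0, -1, -1], [0, 0, -0.95, 0, 0, -0.2, -1], [0, 0, -0.94, 0, 0, 0, -1], [0, 0, -0.94, 0, 0, 0, -1], [0, 0, -0.94, 0, 0, 0, -1], [0, 0, -0.94, 0, 0, 0, -1], [0, 0, -0.94, 0, 0, 0, -1], [0, 0, -0.94, 0, 0, 0, -1], [0, 0, -0.94, 0, 0, 0, -1], [0, 0, -0.94, 0, 0, 0, -1], [0, 0, -0.94, 0, 0, 0, -1], [0, 0, -0.94, 0, 0, 0, -1], [0, 0, 0, 0, 0, 0, -1]],
  ],
)

```text
t: 9.4
eef_pos: [0.4714, -0.2892, 0.4046]
ee_rot: [-3.141, 0.0, 0.011]
force: [0.3, 0.2, -0.2]
width: 0.0006
```

Request:
carry_out(
  targets=[
    [[0, 0, 0, -0.03, -1, 0, -1], [0, 0, 0, -0.03, -1, 0, -1], [0, 0, 0, -0.03, -1, 0, -1], [0, 0, 0, -0.03, -1, 0, -1], [0, 0, 0, -0.03, -1, 0, -1], [0, 0, 0, -0.03, -1, 0, -1], [0, 0, 0, -0.03, -1, 0, -1], [0, 0, 0, -0.03, -1, 0, -1], [0, 0, 0, -0.03, -1, 0, -1], [0, 0, 0, -0.03, -1, 0, -1], [0, 0, 0, -0.03, -1, 0, -1], [0, 0, 0, -0.03, -1, 0, -1], [0, 0, 0, -0.03, -1, 0, -1], [0, 0, 0, -0.03, -1, 0, -1], [0, 0, 0, -0.03, -1, 0, -1], [0, 0, 0, -0.03, -1, 0, -1], [0, 0, 0, -0.03, -1, 0, -1], [0, 0, 0, -0.03, -1, 0, -1], [0, 0, 0, -0.03, -1, 0, -1], [0, 0, 0, -0.03, -1, 0, -1]],
  ],
)

```text
t: 11.9
eef_pos: [0.4503, 0.2113, 0.4048]
ee_rot: [-3.141, -0.0, 0.009]
force: [1.2, 0.0, 0.5]
width: 0.0006
```

Request:
carry_out(
  targets=[
    [[0, 0, 0, 0, -0.4, 0, -1], [0, 0, 0, 0, 0, 0.9, -1], [0, 0, 0, 0, 0, 0.9, -1], [0, 0, 0, 0, 0, 0.9, -1], [0, 0, 0, 0, 0, 0.9, -1], [0, 0, 0, 0, 0, 0.9, -1], [0, 0, 0, 0, 0, 0.9, -1], [0, 0, 0, 0, 0, 0.8, -1], [0, 0, 0, 0, 0, 0, -1]],
  ],
)

```text
t: 13.02
eef_pos: [0.45, 0.2197, 0.2485]
ee_rot: [3.139, 0.002, 0.01]
force: [0.2, -0.2, 0.5]
width: 0.0003
```

Run:
```python
from h import *
p,d=arm.grab_frame("scene");cv2.imwrite("pics/scene4.png",cv2.resize(p[60:300,180:500,::-1],(800,600)))
s=arm.get_state();print(s["eef_pos"],s["force"])
```

```text
[0.4504436  0.22013712 0.24956952] [0.03334186 0.93178471 0.79565158]
```

View pics/scene4.png

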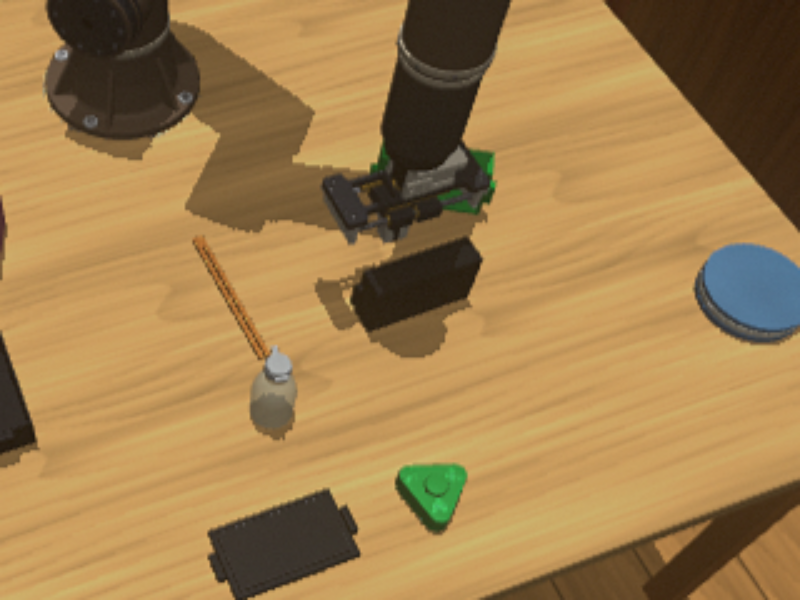

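The fingers at (395,230) are behind the shallow tier at (415,285), on its mouth side. I'll correct y by about 6 mm and push +x.

Request:
carry_out(
  targets=[
    [[0, 0, 0, 0.3, -0.2, 0, -1], [0, 0, 0, 0.3, 0, 0, -1], [0, 0, 0, 0.3, 0, 0, -1], [0, 0, 0, 0.25, 0, 0, -1], [0, 0, 0, 0.25, 0, 0, -1], [0, 0, 0, 0.25, 0, 0, -1], [0, 0, 0, 0.25, 0, 0, -1], [0, 0, 0, 0.25, 0, 0, -1], [0, 0, 0, 0.25, 0, 0, -1], [0, 0, 0, 0.25, 0, 0, -1], [0, 0, 0, 0, 0, 0, -1]],
  ],
)

```text
t: 14.45
eef_pos: [0.517, 0.2262, 0.2496]
ee_rot: [3.142, -0.0, 0.012]
force: [0.4, 0.1, 0.3]
width: 0.0007
```

Run:
```python
from h import *
p,d=arm.grab_frame("scene");cv2.imwrite("pics/scene5.png",cv2.resize(p[60:300,180:500,::-1],(800,600)))
s=arm.get_state();print(s["eef_pos"],s["force"])
```

```text
[0.51671648 0.22613315 0.24952281] [-0.43187222 -0.5229478   0.10011309]
```

View pics/scene5.png

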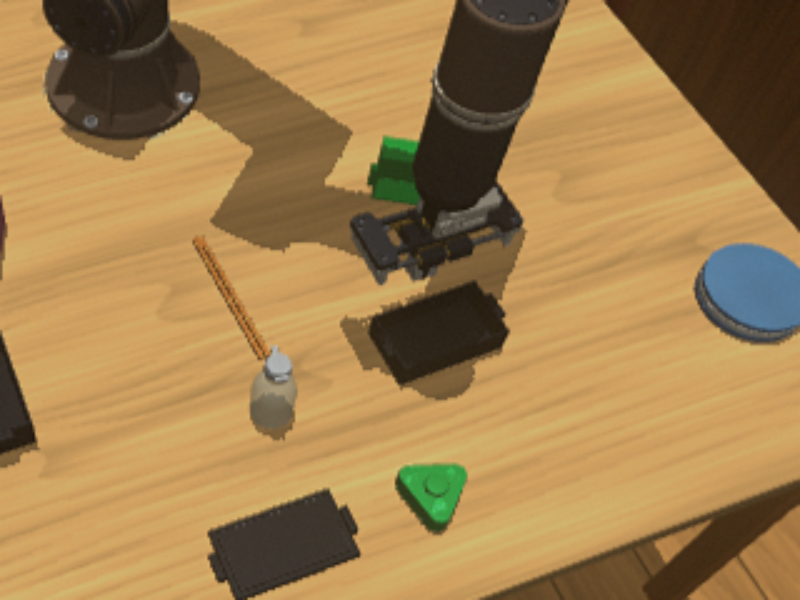

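The shallow tier at (440,330) appears to have fallen flat with its mouth up. I'll rise, move back and check both tiers.

Request:
carry_out(
  targets=[
    [[0, 0, 0, 0, 0, -1, -1], [0, 0, 0, 0, 0, -1, -1], [0, 0, 0, 0, 0, -1, -1], [0, 0, 0, 0, 0, -1, -1], [0, 0, 0, 0, 0, -1, -1], [0, 0, 0, 0, 0, -1, -1], [0, 0, 0, -0.5, 1, 0, -1], [0, 0, 0, -0.5, 1, 0, -1], [0, 0, 0, -0.5, 1, 0, -1], [0, 0, 0, -0.5, 1, 0, -1], [0, 0, 0, -0.5, 1, 0, -1], [0, 0, 0, -0.5, 1, 0, -1], [0, 0, 0, 0, 1, 0, -1], [0, 0, 0, 0, 1, 0, -1], [0, 0, 0, 0, 0, 0, -1]],
  ],
)

```text
t: 16.38
eef_pos: [0.4434, 0.0235, 0.3998]
ee_rot: [-3.141, -0.0, 0.01]
force: [-0.2, -0.2, -1.1]
width: 0.0009
```

Run:
```python
from h import *
s=arm.get_state();print(s["t"],s["eef_pos"],s["force"])
C={}
for n in("scene","top"):
    p,d=arm.grab_frame(n);cv2.imwrite(f"pics/{n}6.png",cv2.resize(p[:,:,::-1],(800,600)))
    P=cloud(n,d);C[n]=P
    dark=(p.max(-1)<60)&(d>0)
    for nm,(x0,x1,y0,y1,h) in {"L":(.48,.67,.1,.34,.04),"R":(.35,.6,-.42,-.25,.05)}.items():
        m=dark&(P[...,0]>x0)&(P[...,0]<x1)&(P[...,1]>y0)&(P[...,1]<y1)&(P[...,2]>-.01)&(P[...,2]<.1)
        q=P[m]; hi=q[abs(q[:,2]-h)<.006]; lo=q[q[:,2]<.012]
        f=lambda a:np.round(np.linalg.lstsq(np.c_[a[:,:2]-a[:,:2].mean(0),np.ones(len(a))],a[:,2],rcond=None)[0],3)
        print(n,nm,len(q),"rim",len(hi),f(hi),np.round(cv2.minAreaRect((hi[:,:2]*1000).astype(np.float32))[:2],0).tolist(),"floor",len(lo),f(lo))
z0=np.load("top0.npz")
p0=z0['p'].astype(int)
for q in("cruet","mold","bento_lid","chopsticks"):
    print(q,[(np.round(r["point"]),round(r["conf"],2)) for r in arm.landmark_of("top",q)][:2])
df=np.abs(p.astype(int)-p0).sum(-1);cv2.imwrite("pics/diff6.png",cv2.resize(np.clip(df,0,255).astype(np.uint8),(800,600)))
```

```text
16.375 [0.44341033 0.02345744 0.39976346] [-0.15563288 -0.24539165 -1.05685912]
scene L 1352 rim 220 [ 0.017 -0.005  0.039] [[579.0, 228.0], [86.0, 171.0]] floor 753 [0.011 0.002 0.004]
scene R 1373 rim 179 [ 0.003 -0.002  0.049] [[475.0, -338.0], [168.0, 82.0]] floor 918 [0.008 0.004 0.003]
top L 1191 rim 176 [-0.001 -0.002  0.04 ] [[578.0, 232.0], [85.0, 168.0]] floor 876 [0.002 0.002 0.004]
top R 1297 rim 168 [-0.003  0.016  0.05 ] [[472.0, -335.0], [164.0, 83.0]] floor 942 [ 0.003 -0.008  0.004]
cruet [(array([164., 238.]), 0.56)]
mold [(array([109., 199.]), 0.55)]
bento_lid [(array([114., 255.]), 0.64)]
chopsticks [(array([214., 231.]), 0.6), (array([166., 163.]), 0.51)]
```

View pics/top6.png

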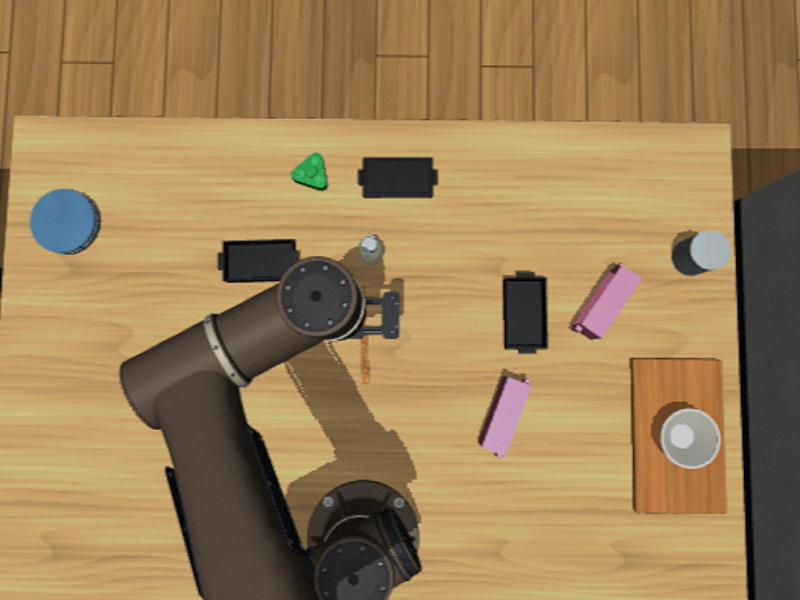

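View pics/scene6.png

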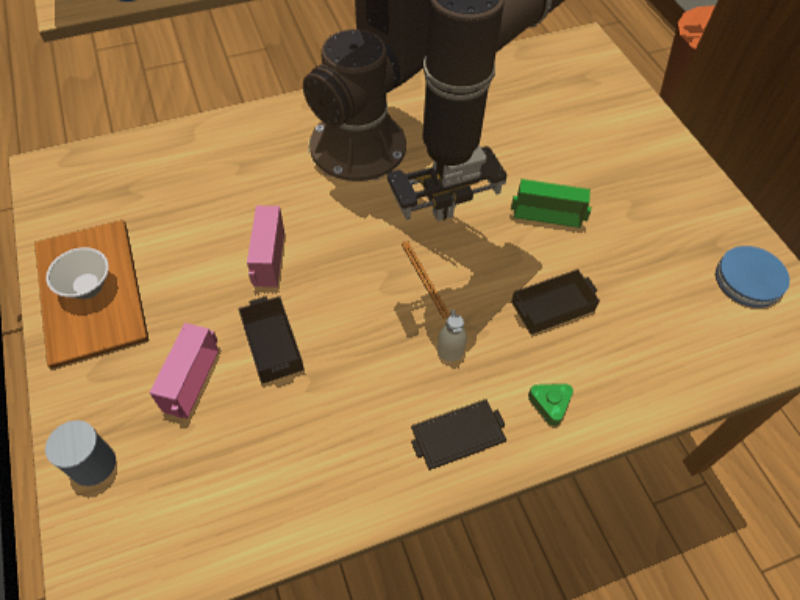

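Both black tiers lie flat with their mouths up, with rims at 0.049–0.050 m and 0.039–0.040 m and slopes of 0.02 or less. The cruet, mold, lid and chopsticks are at the same pixels as before, and the arm is clear of everything.

```bash
python3 -c "
from station import arm
print(arm.job_done())"
```

```text
the job is handed in; nothing more can be done
None
```

Both black tiers now lie flat on their bottoms with their mouths up, and I handed the job in after about 16.5 s of the 40 s allowed. I tipped each with one slow push of the shut fingertips at its mouth-side top edge: the deep tier toward −y, the shallow tier toward +x.

**Last checks, from both cameras:**
- **Deep tier:** the rim is at 49–50 mm with a fitted slope of 0.016 or less. It moved about 68 mm from its start, as tipping alone should.
- **Shallow tier:** the rim is at 39–40 mm with a fitted slope of 0.018 or less. It moved about 62 mm.
- **Bystanders:** the cruet, mold, lid and chopsticks show at the same places in the pictures. The network's readings for them differ by 2–4 pixels (up to about 12 mm), which I took as its noise because the pictures show no shift.
- **Look-alikes:** the pink and green ones were not touched.
- **Forces:** the readings I took stayed at noise level, about 1 N. They are only the values at the ends of moves and at picture times, so I have no peak contact force. The arm ended clear of everything.

No check failed.

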